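Reload the counter dispenser with a cartridge

ROBOT

A 6-joint arm with a two-finger parallel gripper is mounted at the origin on the work surface. World frame = base frame: x ahead of the robot, y to its left, z up, the work surface at z = 0. Lengths are in m, angles in rad, forces in N, time in s.
With the tool pointing down it reaches from about 0.25 to 0.725 m from the base axis. Payload 4 kg.
Tool frame: the origin (TCP) lies at the very end of the fingers, on their centre line; the grasp point (between the pads) lies 19 mm behind it; z points along the fingers, y is the line along which they close (so a half turn about z gives the same grasp; the last joint's range is limited). The gripper opens to 85 mm and grips with 20 to 120 N. Pads are 22 mm wide; open, the fingers measure 114 mm over their backs; the gripper's body (76 mm by 85 mm) begins 54 mm behind the grasp point. The pads swing forward as they close: fully open they stand 13 mm farther back than shut.
Start: joints at [-1.139, 0.241, 0.005, 1.335, 0, 1.571], TCP at [0.209, -0.454, 0.231] pointing down, gripper open.
Joint ranges: [-2.72, 2.72], [-1.05, 1.87], [-1.09, 1.28], [-1.99, 2.15], [-1.42, 1.44], [-3.14, 3.14]. Speed limits (rad/s): [2.79, 2.79, 3.14, 3.14, 3.14, 3.14].

INTERFACE

Orientations are given as a unit quaternion [x, y, z, w].
In Python, from workcell import bot, vision, workorder, boxes_of gives the robot as it stands.
- The arm moves only by the tool send_rows, never from a script. Its argument "motion" is text: rows parted by semicolons, each of 5 numbers parted by spaces: the closure, from -1 (fully open) to 1 (shut), so that 0 is half open, then the shift along the tool's x, y, z in cm, then the turn about the tool's z in rad. In form: claw x y z twist; .... A call has 1 to 5 rows; each row is the pose to reach, as a shift and turn from the pose commanded when the call began, along the tool's axes at that moment; what a row does not reach only later rows make up. A row lasts 1/10 s, in which the tool goes at most 50 mm and 8.59 degrees, less where a joint would pass 70% of its speed; a pose out of reach is approached as far as the arm can. A call with a gripper value outside its range is refused whole. The fingers move at their own pace and stop on an object; the grip force is fixed at half the most. Time passes only in rows, so rows that repeat a pose let the fingers close. It gives the time, the measured TCP pose, the force, the opening and the grip force at its end, in the units of the state.
- bot.get_obs(): the state, without advancing time (a new reading comes with each control period).
- vision.camera(name): name is "side" or "top" or "wrist"; returns the picture (384x512x3 uint8, red, green, blue); there is no depth.
- vision.camera_model(name): a dict with "fov_y" (degrees; the focal length in pixels is half the picture's height over the tangent of half this angle, whatever the lens; pixels are square), "cx", "cy" (the principal point, pixels), "k1" (the pictures are not rectified: a ray, as slopes to the right and down, at radius r is drawn at 1 + k1 r^2 times it, then the intrinsics apply), "world_from_camera" (4x4, takes a point from camera to world coordinates); the wrist camera has in their place "hand_eye" (4x4, takes a point from camera to tool coordinates, whose origin is the TCP and whose axes are the flange's). Camera axes: x right, y down, z forward; pixel columns grow to the right and rows downward; lengths in m; the calibration is good to about 2 mm. A picture is of the moment at which its call begins: read the wrist's pose just before it. camera_model takes no time and is no camera call.
- workorder.job_done(): hands the job in; it is judged then, once.
Trained networks look in the newest picture that a camera, given by its name, has taken for a name from the list of things; names that differ only in an ending like _2 or _b are one class to them, and where a whole thing is asked for, a point or a joint stands for the part that bears it (a point fixed in the world has none). Each returns a list of dicts, best first, with "conf" (0 to 1); they miss things now and then, are a little off and sometimes report something else, mostly with a low value. They report only what shows in the picture. A call takes as long as a camera call. They do not tell look-alikes from the thing itself.
- boxes_of(camera, target): "rect" ([centre column, centre row, width, height] in pixels, round what is visible of it).
The state is a dict: "clock": time; "joint_pos": joint angles; "joint_vel": joint speeds; "tau": joint torques, N m; "eef_pos": TCP position; "tool_rot": TCP orientation; "ft_force": force on the tool from outside, world axes, zero at the start; "ft_torque": the same for the moment, N m; "grip_width": finger opening in m; "grasp_force": force on a finger pad.
Only numpy, scipy, OpenCV 4.12 (cv2) and the standard library are available. Lean on these libraries where they do the work, as an engineer would, in place of code of your own. Each camera call takes 0.05 s, during which the arm holds its last target. There are 200 camera calls.

TASK

Reload the white dispenser: press the release key on its top so the tray pops out, and lay the loose twin-barrel cartridge in the tray's cradle, lying flat with its nozzle pointing into the machine. Then push the tray gently home by its front until it clicks and stays shut by itself, and let go. Never lean hard on the key, the cartridge or the tray (about 20 N is too much), and leave the other things on the counter where they are.

Things in the scene. Friction and masses are not known exactly. Their poses are not given: they have to be found in the camera images.
- dispenser: White box-shaped dispenser fixed on the counter, 185 deep x 150 wide x 90 mm high. Origin: middle of the foot of its front face, on the counter; +x points into the machine (away from the opening), z up. The tray comes out of the front towards -x. At +y of the roof is the release key.
- tray: Sprung tray of the dispenser; origin: centre of its front plate's outer face, axes as the dispenser's. Plate 126 wide, 48 high (26 to 74 mm above the counter), 8 thick. Origin's x in the dispenser's frame: about -0.033 latched shut, -0.107 popped out. Behind the plate is a floor 112 wide, 32 mm above the counter, with 6 mm side walls. Damaged above about 22 N.
- push_point (a point): The tray's origin, where to push. A 3 N spring drives the tray out in 1 s. To shut it, push 0 to 20 mm deeper than its latched place (differs by machine, can't be seen): resistance rises to 5 to 8 N in all as the key is drawn down, eases, and some 5 mm on the key springs up: the click. A hard stop follows 2 mm deeper. Let go, it eases back to its latched place; not clicked, it comes out.
- cradle (a point): Middle of the cradle's pad in the tray: 52 mm behind the plate's outer face, 40 mm above the counter; axes as the tray's. Pad 62 long (x) x 40 wide; the cartridge lies on it along x, between four corner posts (inner faces 51 mm apart across y, tops 6 mm above the pad). Between front and rear posts 38 mm stay free for fingers on both y sides. Reachable only with the tray out.
- cradle_nozzle (a point): Where the nozzle's tip belongs with the cartridge in the cradle: 45 mm behind the cradle's middle (+x), 11 mm above its pad. Low end stops (inner faces 72 mm apart along x, tops 6 mm above the pad) bound the barrels; the rear one has a gap for the nozzle.
- release: Sprung release key, a grey rounded block 36 x 28 mm (x, y) on the dispenser's roof. Origin: centre of its top face, 104 mm above the counter, 14 mm above the roof. It goes straight down, 11 mm at most: 1.6 N at first, 4.5 N at 8 mm, 1 to 3 N more until the latch lets go. About 5 mm down it frees the tray: hold it a few tenths of a second. Damaged above about 20 N.
- cartridge: Loose white twin-barrel cartridge, lying flat: two parallel barrels of 22 mm diameter side by side, 62 long x 44 wide x 22 mm high, about 80 g, with a nozzle 12 mm in diameter and 14 mm long at its +x end. Origin: under the middle of the barrels, on the underside; x along the barrels towards the nozzle, z up. Grasp it across the 44 mm.
- nozzle_tip (a point): Tip of the cartridge's nozzle, 45 mm from its origin along x, 11 mm above its underside.
- bite_tray: Mint plastic horseshoe impression tray, about 90 x 66 x 12 mm, on the counter; leave alone. Origin under its middle.
- steel_tray: Steel instrument tray 110 x 170 x 18 mm with a looped handle; leave alone. Origin under its middle.
- grey_cartridge: Grey single-barrel cartridge standing upright, 32 mm diameter, 78 mm high; leave alone. Origin under its middle.
- jar: Glass jar with steel lid, 68 mm diameter, 85 mm high; leave alone. Origin under its middle.
Mind the look-alikes: they are no part of the job. What is shaped like the cartridge but red is not meant.

How it is judged:
By the outcome, as a careful person would: the job done as asked, in the order asked, and still so for the second after the job is handed in, with the robot touching nothing.
It also fails if it takes over 67 s, if anything falls off the work surface, if the arm or the gripper's body presses on something with over 40 N, if the wrist force passes 120 N, or if a joint passes its speed limit or range.

## Working session

There is one attempt and no reset: what is moved stays moved. The work goes in short steps, Python scripts to look and compute and a tool call to move; the robot and the scene stay as the last step left them, time stands still between calls to the robot, and variables do not carry over. Pictures are saved under pics/ and viewed, at most 10 in all, crops included, and the job is handed in when it is done.

Besides the shell and the picture viewer there is one more tool, called after "Request:" as name(argument=value, ...) on one line, values as JSON. send_rows: Moves the arm, as the interface text tells. Its arguments: {"type":"object","properties":{"motion":{"type":"string"}},"required":["motion"]}

```bash
mkdir -p pics
cat > h.py <<'E'
import numpy as np, cv2
from scipy.spatial.transform import Rotation as R
from workcell import bot, vision, workorder, boxes_of
def model(n, obs=None):
    m=vision.camera_model(n); f=192/np.tan(np.radians(m['fov_y'])/2)
    if 'world_from_camera' in m: T=np.array(m['world_from_camera'])
    else:
        o=obs or bot.get_obs(); W=np.eye(4); W[:3,:3]=R.from_quat(o['tool_rot']).as_matrix(); W[:3,3]=o['eef_pos']
        T=W@np.array(m['hand_eye'])
    K=np.array([[f,0,m['cx']],[0,f,m['cy']],[0,0,1.]]); return K,np.array([m['k1'],0,0,0.]),T
def pix2plane(n,uv,z,obs=None):
    K,d,T=model(n,obs); p=cv2.undistortPoints(np.array(uv,float).reshape(-1,1,2),K,d).reshape(-1,2)
    r=np.c_[p,np.ones(len(p))]@T[:3,:3].T; c=T[:3,3]
    return c+r*((z-c[2])/r[:,2])[:,None]
def proj(n,P,obs=None):
    K,d,T=model(n,obs); Ti=np.linalg.inv(T)
    return cv2.projectPoints(np.array(P,float).reshape(-1,1,3),cv2.Rodrigues(Ti[:3,:3])[0],Ti[:3,3],K,d)[0].reshape(-1,2)
def save(n,im): cv2.imwrite('pics/'+n,im[:,:,::-1])
E
cat > a.py <<'E'
from h import *
np.set_printoptions(precision=4,suppress=True)
o=bot.get_obs(); print(o)
for n in('top','side'):
    im=vision.camera(n); save(n+'0.png',im); m=vision.camera_model(n); print(n,m['fov_y'],m['k1'],np.array(m['world_from_camera']))
    if n=='top':
        for t in('cartridge','dispenser','tray','release','bite_tray','steel_tray','grey_cartridge','jar'):
            print(t,[(np.round(b['rect'],1),round(b['conf'],2)) for b in boxes_of(n,t)])
E
python3 a.py
```

```text
{'clock': 0.0, 'joint_pos': array([-1.139 ,  0.2414,  0.0037,  1.3352,  0.    ,  1.5708]), 'joint_vel': array([-0.0009, -0.    , -0.0008,  0.0006, -0.0014, -0.0002]), 'tau': array([ -0.0003, -37.2321,  25.2406,   0.0169,  -0.    ,   0.    ]), 'eef_pos': array([ 0.209 , -0.4535,  0.2304]), 'tool_rot': array([ 0.9768,  0.2142, -0.0002, -0.001 ]), 'ft_force': array([-0.054 ,  0.1379, -0.2922]), 'ft_torque': array([ 0.0378, -0.0287,  0.0057]), 'grasp_force': 0.0, 'grip_width': 0.08533990250430427}
top 56.12558476754521 -0.014249634182993477 [[-0.0295 -0.9962  0.0825  0.467 ]
 [-0.9995  0.0299  0.0035 -0.0011]
 [-0.0059 -0.0824 -0.9966  1.1773]
 [ 0.      0.      0.      1.    ]]
cartridge [(array([207.9, 223. ,  13.6,  26.2]), 0.72), (array([181.2, 182.1,  20.7,  20.2]), 0.67), (array([169.9, 259.7,  27.2,  14. ]), 0.65), (array([166.3, 220.9,  14.2,  21.1]), 0.56)]
dispenser [(array([258.3, 138.9,  58.4,  74.8]), 0.68)]
tray [(array([263.1, 169.2,  38.5,  17.8]), 0.74)]
release [(array([245.6, 149.4,   6.5,   8.7]), 0.65)]
bite_tray [(array([359.9, 216.1,  23.1,  30.4]), 0.55), (array([264. , 170.1,  40.2,  16.2]), 0.22), (array([161.2, 139.1,  26.7,  26.1]), 0.21)]
steel_tray [(array([387.6, 162.2,  61.3,  37.8]), 0.76)]
grey_cartridge [(array([141.3, 170.9,  12.6,   9.4]), 0.41)]
jar [(array([160.6, 138.1,  23.3,  22.6]), 0.92)]
side 54.030134843039896 -0.0707677189440049 [[-0.9999 -0.0152  0.0051  0.5268]
 [-0.0143  0.6976 -0.7163  0.7162]
 [ 0.0073 -0.7163 -0.6977  0.8287]
 [ 0.      0.      0.      1.    ]]
```

```bash
python3 -c "
import cv2,numpy as np
a=cv2.imread('pics/top0.png');cv2.imwrite('pics/top0b.png',cv2.resize(a,(800,600),interpolation=cv2.INTER_CUBIC))"
```

```text
(no output)
```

View pics/top0.png

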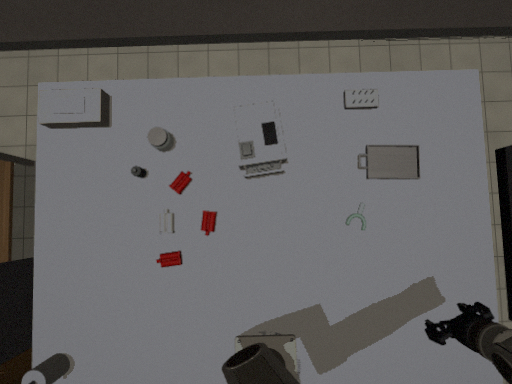

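View pics/side0.png

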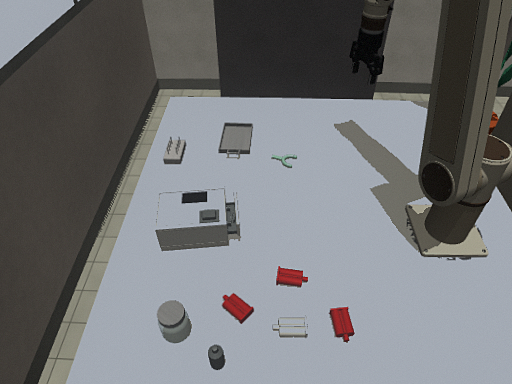

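The top view shows the white dispenser at (258,139), its tray front at (264,170) and its key at (246,149).

Candidates for the cartridge:
- white twin-barrel at top (166,221), nozzle up at (167,211)
- red at (181,182)
- red at (208,222)
- red at (170,259)
- grey single-barrel upright at (141,171)

I choose the white one, which is also at side (291,327), and check it in a crop.

```bash
cat > b.py <<'E'
from h import *
np.set_printoptions(precision=4,suppress=True)
a=cv2.imread('pics/top0.png'); s=cv2.imread('pics/side0.png')
r=lambda i,x,y,w,h,k: cv2.resize(i[y:y+h,x:x+w],None,fx=k,fy=k,interpolation=cv2.INTER_CUBIC)
c=np.zeros((600,800,3),np.uint8)
c[:600,:400]=r(a,225,95,66,100,6)[:600,:396].repeat(1,0) if 0 else cv2.copyMakeBorder(r(a,225,95,66,100,6),0,0,0,4,0)
c[:300,400:]=r(s,150,180,100,75,4)[:300,:400] if 0 else cv2.copyMakeBorder(r(s,150,180,100,75,4),0,0,0,0,0)
c[300:,400:600]=r(a,150,200,40,60,5); c[300:,600:]=r(s,265,300,50,75,4)[:300,:200]
cv2.imwrite('pics/c1.png',c)
print('cart top',pix2plane('top',[[166.3,221],[167,211]],.011),'side',pix2plane('side',[[291,327],[275,327]],.011))
print('key',pix2plane('top',[[246,149.4]],.104),pix2plane('side',[[209,215]],.104))
E
python3 b.py
```

```text
cart top [[0.4655 0.3089 0.011 ]
 [0.4977 0.3063 0.011 ]] side [[0.4612 0.3095 0.011 ]
 [0.4982 0.3101 0.011 ]]
key [[0.6738 0.0413 0.104 ]] [[0.6718 0.0475 0.104 ]]
```

View pics/c1.png

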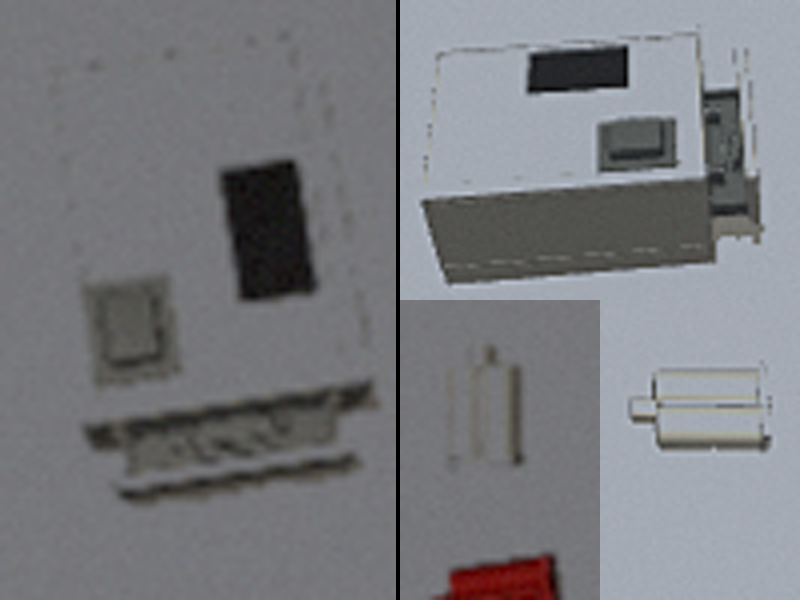

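The crop confirms the white twin-barrel cartridge. Its nozzle points up in the top view, roughly +x. The key's top is at top (247,150) and side (209,214).

```bash
cat > c.py <<'E'
from h import *
np.set_printoptions(precision=4,suppress=True)
f=lambda x,y:[225+x/6,95+y/6]
print('front',P:=pix2plane('top',[f(85,424),f(372,386)],.09)); d=P[0]-P[1]; print('yaw deg',np.degrees(np.arctan2(-d[0],d[1])),np.linalg.norm(d))
P=pix2plane('top',[f(120,494),f(355,460)],.074);d=P[0]-P[1];print('platefront',P,np.degrees(np.arctan2(-d[0],d[1])),np.linalg.norm(d))
print('key',pix2plane('top',[f(132,330)],.104),pix2plane('side',[[209,214.3]],.104))
g=lambda x,y:[265+(x-600)/4,300+(y-300)/4]
print('barrels side corners',pix2plane('side',[g(655,372),g(758,368),g(658,440),g(768,437)],.011), 'tip',pix2plane('side',[g(633,408)],.011))
print(np.array(vision.camera_model('wrist')['hand_eye']),vision.camera_model('wrist')['fov_y'])
E
python3 c.py
```

```text
front [[ 0.627   0.064   0.09  ]
 [ 0.642  -0.0823  0.09  ]]
yaw deg 5.8689660528674095 0.1470641252724381
platefront [[ 0.5925  0.0479  0.074 ]
 [ 0.6065 -0.0734  0.074 ]] 6.552809745605524 0.12204735014363995
key [[0.6719 0.0383 0.104 ]] [[0.6721 0.045  0.104 ]]
barrels side corners [[0.4892 0.2873 0.011 ]
 [0.4285 0.2839 0.011 ]
 [0.4881 0.3294 0.011 ]
 [0.4254 0.3268 0.011 ]] tip [[0.5022 0.3101 0.011 ]]
[[ 0.     -0.9464 -0.323   0.0838]
 [ 1.      0.0003 -0.001   0.0007]
 [ 0.001  -0.323   0.9464 -0.1433]
 [ 0.      0.      0.      1.    ]] 67.83374528042586
```

Request:
send_rows(motion="-1 55 -27 -3 -2.8; -1 55 -27 -3 -2.8; -1 55 -27 -3 -2.8; -1 55 -27 -3 -2.8; -1 55 -27 -3 -2.8")

```text
clock: 1.0
eef_pos: [0.3677, -0.2588, 0.2439]
tool_rot: [0.829, 0.559, 0.0, 0.0]
ft_force: [1.1, -1.6, -0.0]
grip_width: 0.0855
grasp_force: 0.0
```

```bash
cat > go.py <<'E'
from h import *
import sys
# go.py x y z heading_deg -> remaining shift in tool axes (cm) and twist
o=bot.get_obs(); M=R.from_quat(o['tool_rot']).as_matrix(); t=np.array(list(map(float,sys.argv[1:4])))
h=np.arctan2(M[1,0],M[0,0]); tw=-(np.radians(float(sys.argv[4]))-h); tw=(tw+np.pi)%(2*np.pi)-np.pi
print('t',o['clock'],'pos',o['eef_pos'].round(4),'head',np.degrees(h).round(1),'F',o['ft_force'].round(1),'w',round(o['grip_width'],4),'q',o['joint_pos'].round(2))
print('shift cm',(M.T@(t-o['eef_pos'])*100).round(2),'twist',round(tw,3))
E
python3 go.py .58 .02 .26 186
```

```text
t 1.0 pos [ 0.3677 -0.2588  0.2439] head 68.0 F [ 1.1 -1.6 -0. ] w 0.0855 q [-0.61  0.13 -0.09  1.34 -0.    1.34]
shift cm [33.8   9.26 -1.61] twist -2.059
```

Request:
send_rows(motion="-1 34 9 -1.6 -2.06; -1 34 9 -1.6 -2.06; -1 34 9 -1.6 -2.06; -1 34 9 -1.6 -2.06; -1 34 9 -1.6 -2.06")

```text
clock: 1.5
eef_pos: [0.5185, -0.0593, 0.2552]
tool_rot: [0.566, 0.824, 0.0, 0.0]
ft_force: [1.3, -1.8, -0.2]
grip_width: 0.0857
grasp_force: 0.0
```

```bash
python3 go.py .58 .02 .26 186
```

```text
t 1.5 pos [ 0.5185 -0.0593  0.2552] head 111.1 F [ 1.3 -1.8 -0.2] w 0.0857 q [-0.11  0.28  0.11  1.41 -0.    1.09]
shift cm [ 5.19  8.59 -0.48] twist -1.308
```

Request:
send_rows(motion="1 5 8.5 -0.5 -1.31; 1 5 8.5 -0.5 -1.31; 1 5 8.5 -0.5 -1.31; 1 5 8.5 -0.5 -1.31; 1 5 8.5 -0.5 -1.31")

```text
clock: 2.0
eef_pos: [0.5796, 0.0164, 0.2594]
tool_rot: [0.224, 0.975, -0.0, -0.0]
ft_force: [0.4, 0.1, -0.9]
grip_width: 0.0125
grasp_force: 0.0
```

Request:
send_rows(motion="1 0 0 0 -0.56; 1 0 0 0 -0.56; 1 0 0 0 -0.56; 1 0 0 0 -0.56")

```text
clock: 2.4
eef_pos: [0.5793, 0.0156, 0.2598]
tool_rot: [-0.053, 0.999, 0.0, -0.0]
ft_force: [0.0, -0.3, -0.7]
grip_width: 0.0001
grasp_force: 0.0
```

```bash
python3 go.py .672 .042 .13 186
python3 - <<'E'
from h import *
o=bot.get_obs(); im=vision.camera('wrist'); save('w1.png',im)
for t in('release','tray','dispenser'):
    for b in boxes_of('wrist',t): print(t,np.round(b['rect'],1),round(b['conf'],2), pix2plane('wrist',[b['rect'][:2]],.104,o).round(4))
E
```

```text
t 2.4 pos [0.5793 0.0156 0.2598] head -174.0 F [ 0.  -0.3 -0.7] w 0.0001 q [ 0.03  0.39  0.29  1.47 -0.   -0.08]
shift cm [-9.5   1.65 12.98] twist 0.001
release [477.8  97.1  48.5  64.8] 0.67 [[0.4732 0.2415 0.104 ]]
release [271.  240.1   9.8   5. ] 0.55 [[0.6601 0.0465 0.104 ]]
tray [226.6 190.7 102.3  42.4] 0.71 [[ 0.6038 -0.0104  0.104 ]]
dispenser [229.1 252.5 127.5 163.3] 0.73 [[ 0.6821 -0.0015  0.104 ]]
```

View pics/w1.png

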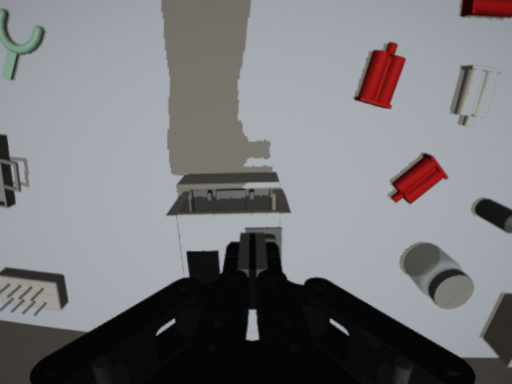

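The wrist view shows the plate front at (180–280, 175–185), the key's frame partly hidden at (245–282, 228+), and the white cartridge at (476,92) with its nozzle pointing away from the robot.

```bash
python3 - <<'E'
from h import *
print(pix2plane('wrist',[[245,228],[282,228]],.091).round(4)); print('roof corners',pix2plane('wrist',[[177,215],[281,212]],.09).round(4)); print(pix2plane('wrist',[[178,187],[279,175]],.074).round(4))
E
python3 go.py .672 .042 .12 186
```

```text
[[0.654  0.0141 0.091 ]
 [0.6497 0.0589 0.091 ]]
roof corners [[ 0.6454 -0.0688  0.09  ]
 [ 0.6293  0.055   0.09  ]]
[[ 0.6154 -0.0719  0.074 ]
 [ 0.5884  0.0488  0.074 ]]
t 2.6 pos [0.5793 0.0156 0.2598] head -174.4 F [-0.1 -0.2  1.1] w 0.0003 q [ 0.03  0.39  0.29  1.47  0.   -0.07]
shift cm [-9.48  1.72 13.98] twist -0.007
```

Request:
send_rows(motion="1 -5 0.8 4 0; 1 -9.3 1.5 6 0; 1 -9.3 1.5 10 0; 1 -9.3 1.5 13.5 0; 1 -9.3 1.5 14.5 0")

```text
clock: 3.1
eef_pos: [0.6672, 0.0398, 0.1088]
tool_rot: [-0.049, 0.999, -0.0, -0.005]
ft_force: [-1.2, -0.4, -0.4]
grip_width: -0.0
grasp_force: 0.0
```

Request:
send_rows(motion="1 0 0 0.3 0; 1 0 0 0.6 0; 1 0 0 0.8 0; 1 0 0 1.0 0; 1 0 0 1.2 0")

```text
clock: 3.6
eef_pos: [0.6712, 0.0398, 0.1045]
tool_rot: [-0.05, 0.999, 0.0, 0.001]
ft_force: [0.8, 0.2, -1.2]
grip_width: 0.0
grasp_force: 0.0
```

Request:
send_rows(motion="1 0 0 0.15 0; 1 0 0 0.3 0; 1 0 0 0.4 0; 1 0 0 0.5 0; 1 0 0 0.5 0")

```text
clock: 4.1
eef_pos: [0.671, 0.0398, 0.0982]
tool_rot: [-0.05, 0.999, -0.0, 0.001]
ft_force: [1.0, 0.1, 3.5]
grip_width: 0.0003
grasp_force: 1.5
```

Request:
send_rows(motion="1 0 0 0.1 0; 1 0 0 0.2 0; 1 0 0 0.3 0; 1 0 0 0.3 0; 1 0 0 0.3 0")

```text
clock: 4.6
eef_pos: [0.6708, 0.0398, 0.0952]
tool_rot: [-0.05, 0.999, -0.0, 0.0]
ft_force: [2.6, -0.6, 4.6]
grip_width: 0.0001
grasp_force: 2.0
```

Run:
```python
from h import *
o=bot.get_obs(); im=vision.camera('side');print(o['ft_force'],o['eef_pos']); b=boxes_of('side','tray');print(b[:2])
```

```text
[ 2.56181856 -0.63003983  4.59792456] [0.67078994 0.03984322 0.09515262]
[{'rect': [240.0, 213.2, 34.7, 44.5], 'conf': 0.91}]
```

The tray is coming out. I lift and go to the cartridge.

Request:
send_rows(motion="1 0 0 0 0; 1 0 0 -1 0; 1 0 0 -4 0; 0 0 0 -8 0; -1 0 0 -12 0")

```text
clock: 5.2
eef_pos: [0.6678, 0.0398, 0.2143]
tool_rot: [-0.05, 0.999, 0.0, -0.004]
ft_force: [-0.4, 1.0, 1.2]
grip_width: 0.028
grasp_force: 0.0
```

```bash
python3 go.py .42 .29 .21 182.5
```

```text
t 5.2 pos [0.6678 0.0398 0.2143] head -174.3 F [-0.4  1.   1.2] w 0.028 q [ 0.06  0.61  0.52  1.49  0.   -0.04]
shift cm [22.14 27.37  0.6 ] twist 0.057
```

Request:
send_rows(motion="-1 11 27.7 0.5 0.05; -1 11 27.7 0.5 0.05; -1 11 27.7 0.5 0.05; -1 11 27.7 0.5 0.05; -1 11 27.7 0.5 0.05")

```text
clock: 5.7
eef_pos: [0.5523, 0.2625, 0.2097]
tool_rot: [-0.025, 1.0, -0.001, -0.002]
ft_force: [0.5, 1.3, 0.4]
grip_width: 0.0853
grasp_force: 0.0
```

Request:
send_rows(motion="-1 1.5 3.5 0 0; -1 1.5 3.5 0 0; -1 1.5 3.5 0 0")

```text
clock: 6.0
eef_pos: [0.5366, 0.2963, 0.2098]
tool_rot: [-0.026, 1.0, -0.001, -0.002]
ft_force: [0.1, -0.1, -0.6]
grip_width: 0.0856
grasp_force: 0.0
```

```bash
python3 go.py .46 .308 .1 182.5
python3 - <<'E'
from h import *
o=bot.get_obs(); im=vision.camera('wrist'); save('w2.png',im)
for b in boxes_of('wrist','cartridge'): print(np.round(b['rect'],1),round(b['conf'],2), pix2plane('wrist',[b['rect'][:2]],.015,o).round(4))
E
```

```text
t 6.0 pos [0.5366 0.2963 0.2098] head -177.0 F [ 0.1 -0.1 -0.6] w 0.0856 q [ 0.5   0.48  0.3   1.39 -0.    0.45]
shift cm [ 7.55  1.6  11.  ] twist 0.009
[262.9   8.4  58.3  14.3] 0.93 [[0.3678 0.2983 0.015 ]]
[268.8 105.1  43.5  74.8] 0.84 [[0.4667 0.3113 0.015 ]]
[224.2 201.4  59.6  51.1] 0.67 [[0.5874 0.263  0.015 ]]
```

View pics/w2.png

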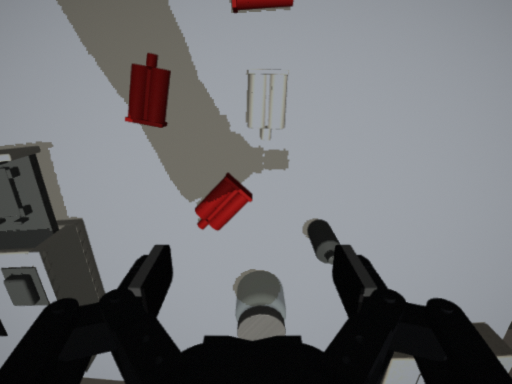

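The white cartridge's barrels span (247–288, 70–130) with the nozzle tip at (266,139). The popped tray shows at the left edge.

Run:
```python
from h import *
o=bot.get_obs()
im=cv2.imread('pics/w2.png')
cv2.imwrite('pics/w2c.png',cv2.resize(im[55:150,220:320],None,fx=6,fy=6,interpolation=cv2.INTER_CUBIC))
P=pix2plane('wrist',[[248,70],[288,70],[247,129],[286,130],[266,139]],.011,o);print(P.round(4),P[:4].mean(0).round(4), [np.linalg.norm(P[a]-P[b]).round(4) for a,b in((0,1),(2,3),(0,2),(1,3))])
print([np.degrees(np.arctan2(*(P[b]-P[a])[[1,0]])).round(1) for a,b in((0,2),(1,3))])
print(pix2plane('wrist',[[225,202],[148,95]],.011,o))
```

```text
[[0.4317 0.2846 0.011 ]
 [0.4293 0.3294 0.011 ]
 [0.4974 0.2864 0.011 ]
 [0.4962 0.3328 0.011 ]
 [0.5081 0.3097 0.011 ]] [0.4636 0.3083 0.011 ] [np.float64(0.0449), np.float64(0.0463), np.float64(0.0657), np.float64(0.067)]
[np.float64(1.6), np.float64(2.8)]
[[0.59157722 0.26220364 0.011     ]
 [0.46349294 0.17036659 0.011     ]]
```

View pics/w2c.png

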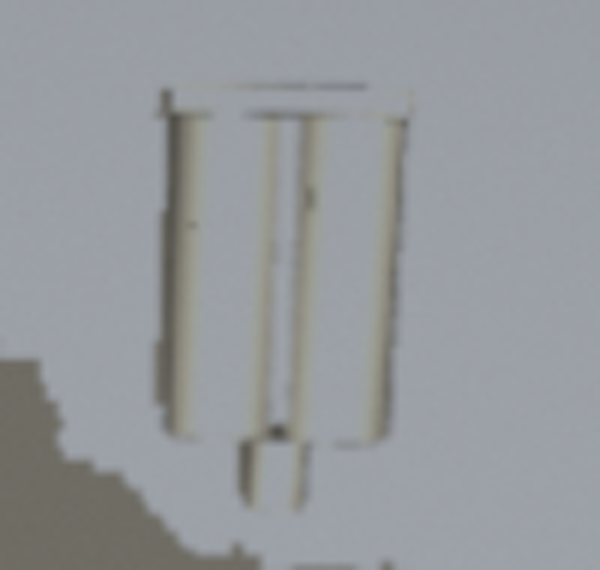

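Request:
send_rows(motion="-1 4.5 1 2 0.01; -1 7.3 1.6 5 0.01; -1 7.3 1.6 10 0.01; -1 7.3 1.6 14 0.01; -1 7.3 1.6 16 0.01")

```text
clock: 6.6
eef_pos: [0.4628, 0.3049, 0.0469]
tool_rot: [-0.019, 1.0, -0.002, -0.003]
ft_force: [-0.2, 0.6, -0.2]
grip_width: 0.0851
grasp_force: 0.0
```

Request:
send_rows(motion="-1 0 0 2 0; -1 0 0 3.5 0; -1 0 0 4.5 0; -1 0 0 4.8 0; -1 0 0 4.9 0")

```text
clock: 7.1
eef_pos: [0.4653, 0.3076, 0.0017]
tool_rot: [-0.019, 1.0, -0.0, -0.0]
ft_force: [1.1, -0.7, 0.1]
grip_width: 0.0852
grasp_force: 0.0
```

```bash
python3 go.py .4625 .308 .001 182.5
python3 - <<'E'
from h import *
im=vision.camera('wrist'); save('w3.png',im)
E
```

```text
t 7.1 pos [0.4653 0.3076 0.0017] head -177.8 F [ 1.1 -0.7  0.1] w 0.0852 q [ 0.58  0.55 -0.17  0.85  0.    0.55]
shift cm [0.28 0.05 0.07] twist -0.005
```

View pics/w3.png

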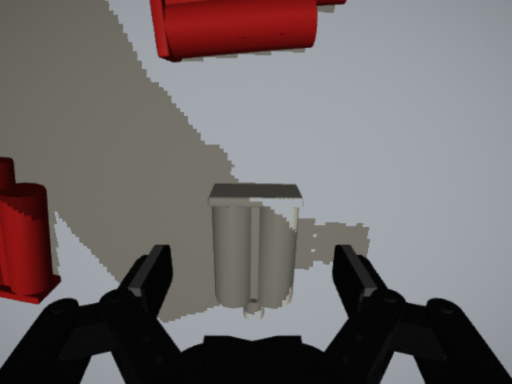

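The cartridge sits centred between the open fingers (215–298 against finger tips at 170 and 335). I close on it.

Request:
send_rows(motion="-1 0.2 0 0 0; -0.5 0.25 0 0 0; 1 0.25 0 0 0; 1 0.25 0 0 0; 1 0.25 0 0 0")

```text
clock: 7.65
eef_pos: [0.4628, 0.3086, 0.0026]
tool_rot: [-0.02, 1.0, 0.0, 0.001]
ft_force: [-0.0, 0.1, 4.0]
grip_width: 0.042
grasp_force: 60.7
```

Request:
send_rows(motion="1 0 0 0 0; 1 0 0 0 0; 1 0 0 0 0")

```text
clock: 7.95
eef_pos: [0.4629, 0.3086, 0.0026]
tool_rot: [-0.02, 1.0, 0.0, 0.001]
ft_force: [-0.5, -0.8, 6.6]
grip_width: 0.0415
grasp_force: 60.8
```

Request:
send_rows(motion="1 0 0 -1 0; 1 0 0 -4 0; 1 0 0 -9 0; 1 0 0 -14 0; 1 0 0 -19 0")

```text
clock: 8.45
eef_pos: [0.4618, 0.3077, 0.1936]
tool_rot: [-0.02, 1.0, -0.0, -0.0]
ft_force: [0.4, 0.4, -0.8]
grip_width: 0.0417
grasp_force: 60.8
```

```bash
python3 go.py .655 -.02 .25 186
```

```text
t 8.45 pos [0.4618 0.3077 0.1936] head -177.7 F [ 0.4  0.4 -0.8] w 0.0417 q [ 0.59  0.37  0.08  1.29 -0.    0.55]
shift cm [-17.98 -33.53  -5.63] twist -0.065
```

Request:
send_rows(motion="1 -18 -33.5 -5.6 -0.06; 1 -18 -33.5 -5.6 -0.06; 1 -18 -33.5 -5.6 -0.06; 1 -18 -33.5 -5.6 -0.06; 1 -18 -33.5 -5.6 -0.06")

```text
clock: 8.95
eef_pos: [0.5885, 0.0934, 0.2287]
tool_rot: [-0.05, 0.999, 0.0, -0.0]
ft_force: [1.4, 0.6, -0.7]
grip_width: 0.0416
grasp_force: 60.9
```

```bash
python3 go.py .655 -.02 .25 186
```

```text
t 8.95 pos [0.5885 0.0934 0.2287] head -174.2 F [ 1.4  0.6 -0.7] w 0.0416 q [0.16 0.44 0.28 1.41 0.   0.06]
shift cm [ -5.48 -11.95  -2.13] twist -0.004
```

Request:
send_rows(motion="1 -5 -11 -2 0; 1 -5 -11 -2 0; 1 -5 -11 -2 0; 1 -5 -11 -2 0; 1 -5 -11 -2 0")

```text
clock: 9.45
eef_pos: [0.6485, -0.0096, 0.2476]
tool_rot: [-0.049, 0.999, 0.0, -0.001]
ft_force: [-0.9, 0.0, -0.7]
grip_width: 0.0419
grasp_force: 60.9
```

```bash
python3 go.py .58 -.014 .1 186
python3 - <<'E'
from h import *
o=bot.get_obs();im=vision.camera('wrist'); save('w4.png',im)
c=im[20:320,100:420]; save('w4c.png',cv2.resize(c,None,fx=2,fy=2,interpolation=cv2.INTER_CUBIC))
for t in('tray','cartridge'):
  for b in boxes_of('wrist',t): print(t,np.round(b['rect'],1),round(b['conf'],2))
c=np.array([.579,-.0139]);a=np.radians(6);x=np.array([np.cos(a),np.sin(a)]);y=np.array([-x[1],x[0]])
f=lambda u,v,z:[*(c+u*x+v*y),z]
print('pred plate corners',proj('wrist',[f(-.052,-.063,.074),f(-.052,.063,.074),f(-.044,.063,.074)],o).round(1),'cradle',proj('wrist',[f(0,0,.04)],o).round(1))
E
```

```text
t 9.45 pos [ 0.6485 -0.0096  0.2476] head -174.3 F [-0.9  0.  -0.7] w 0.0419 q [-0.02  0.55  0.51  1.53  0.   -0.11]
shift cm [ 6.84  0.23 14.77] twist -0.006
tray [13.7 13.8 20.  27.5] 0.75
tray [251.2 107.8 121.9 104.8] 0.73
cartridge [415.1  29.4  57.6  58.7] 0.75
cartridge [455.9 132.8  61.5  53.6] 0.61
cartridge [252.5 257.4  90.  137.7] 0.56
pred plate corners [[192.9  53.5]
 [315.8  52.8]
 [315.4  61.1]] cradle [[254.3 103.8]]
```

View pics/w4c.png

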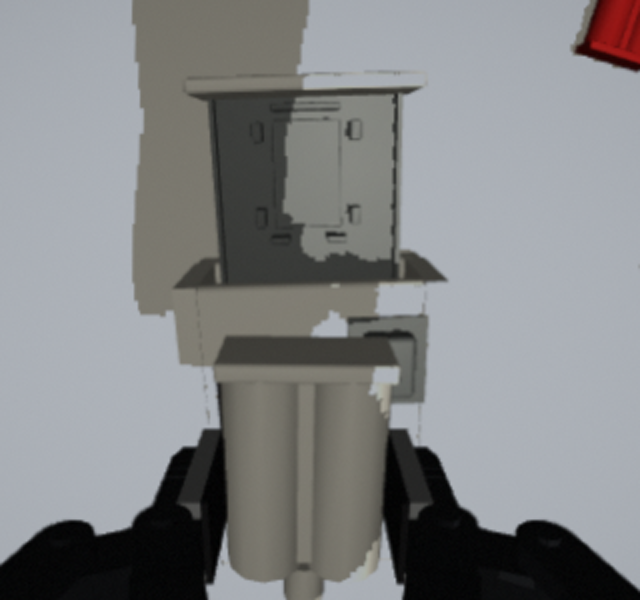

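The wrist view shows the open tray with its cradle posts centred at about (253,106) and the empty pad. The cartridge is held level, with its nozzle away from the robot.

Run:
```python
from h import *
o=bot.get_obs(); M=R.from_quat(o['tool_rot']).as_matrix()
f=lambda L:[[100+x/2,20+y/2] for x,y in L]
P=pix2plane('wrist',f([(257,132),(354,129),(261,217),(354,213)]),.045,o);print('posts',P.round(4),P.mean(0).round(4))
ang=lambda d:np.degrees(np.arctan2(d[1],d[0])).round(1)
print('yaw',ang(P[2]-P[0]),ang(P[3]-P[1]),ang(P[1]-P[0])-90,ang(P[3]-P[2])-90)
Q=pix2plane('wrist',f([(185,78),(425,72)]),.074,o);print('plate',Q.round(4),Q.mean(0).round(4),np.linalg.norm(Q[1]-Q[0]),ang(Q[1]-Q[0])-90)
Q=pix2plane('wrist',f([(273,121),(340,119),(278,226),(341,226)]),.040,o);print('pad',Q.round(4),Q.mean(0).round(4))
for z,L in((o['eef_pos'][2]-.003,[(216,362),(400,366)]),(o['eef_pos'][2]+.019,[(230,338),(388,338)])):
    Q=pix2plane('wrist',f(L),z,o);print('flange(tool)',((Q-o['eef_pos'])@M).round(4))
Q=pix2plane('wrist',f([(303,598)]),o['eef_pos'][2]+.008,o);print('tip',((Q-o['eef_pos'])@M).round(4))
```

```text
posts [[ 0.5618 -0.044   0.045 ]
 [ 0.5545  0.0113  0.045 ]
 [ 0.61   -0.0378  0.045 ]
 [ 0.6019  0.0174  0.045 ]] [ 0.5821 -0.0133  0.045 ]
yaw 7.3 7.3 7.5 8.299999999999997
plate [[ 0.5391 -0.0808  0.074 ]
 [ 0.5236  0.0418  0.074 ]] [ 0.5314 -0.0195  0.074 ] 0.12356843912188677 7.200000000000003
pad [[ 0.5548 -0.0356  0.04  ]
 [ 0.5497  0.003   0.04  ]
 [ 0.615  -0.0273  0.04  ]
 [ 0.6111  0.011   0.04  ]] [ 0.5826 -0.0122  0.04  ]
flange(tool) [[ 0.0258 -0.0246  0.003 ]
 [ 0.0246  0.0261  0.003 ]]
flange(tool) [[ 0.0404 -0.0175 -0.019 ]
 [ 0.0403  0.019  -0.019 ]]
tip [[-0.0463 -0.0007 -0.008 ]]
```

```bash
python3 go.py .5825 -.0128 .09 187.3
```

```text
t 9.6 pos [ 0.6481 -0.0079  0.248 ] head -174.2 F [ 0.2 -0.4 -0.5] w 0.0417 q [-0.01  0.55  0.51  1.53  0.   -0.11]
shift cm [ 6.56  0.17 15.8 ] twist -0.025
```

Request:
send_rows(motion="1 4 0.1 2 -0.025; 1 6.5 0.17 5 -0.025; 1 6.55 0.17 9 -0.025; 1 6.55 0.17 13 -0.025; 1 6.55 0.17 15 -0.025")

```text
clock: 10.1
eef_pos: [0.5802, -0.0125, 0.0949]
tool_rot: [-0.064, 0.998, 0.0, -0.003]
ft_force: [-0.5, -0.8, -0.3]
grip_width: 0.0424
grasp_force: 60.9
```

Request:
send_rows(motion="1 0 0 0.4 0; 1 0 0 0.8 0; 1 0 0 0.8 0")

```text
clock: 10.4
eef_pos: [0.5843, -0.0135, 0.0913]
tool_rot: [-0.063, 0.998, -0.0, 0.001]
ft_force: [-0.3, -0.3, -0.9]
grip_width: 0.0416
grasp_force: 60.9
```

```bash
python3 go.py .5825 -.0128 .044 187.3
python3 - <<'E'
from h import *
o=bot.get_obs();im=vision.camera('wrist'); save('w5.png',im)
E
```

```text
t 10.4 pos [ 0.5843 -0.0135  0.0913] head -172.8 F [-0.3 -0.3 -0.9] w 0.0416 q [-0.02  0.5   0.    1.08  0.   -0.15]
shift cm [0.18 0.1  4.73] twist -0.001
```

View pics/w5.png

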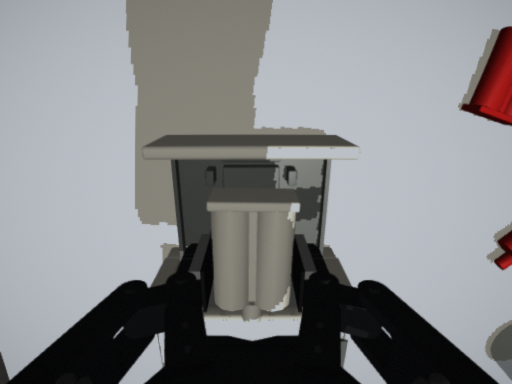

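The held cartridge (210–297) lines up with the posts (211, 292) and with the pad. I lower it.

Request:
send_rows(motion="1 0.15 0 1.2 0; 1 0.15 0 2.4 0; 1 0.15 0 3.4 0; 1 0.15 0 3.9 0; 1 0.15 0 4.2 0")

```text
clock: 10.95
eef_pos: [0.5814, -0.0144, 0.0469]
tool_rot: [-0.062, 0.998, 0.0, -0.001]
ft_force: [-0.6, 0.0, -1.3]
grip_width: 0.0416
grasp_force: 60.9
```

Request:
send_rows(motion="1 0 0 0.2 0; 1 0 0 0.4 0; 1 0 0 0.5 0; 1 0 0 0.5 0")

```text
clock: 11.35
eef_pos: [0.5821, -0.0143, 0.0432]
tool_rot: [-0.063, 0.998, -0.0, 0.0]
ft_force: [0.9, 1.1, -1.1]
grip_width: 0.0417
grasp_force: 60.9
```

Request:
send_rows(motion="1 0 0 0.1 0; 1 0 0 0.1 0")

```text
clock: 11.55
eef_pos: [0.5824, -0.0143, 0.0426]
tool_rot: [-0.063, 0.998, -0.0, 0.0]
ft_force: [0.9, 0.3, 1.2]
grip_width: 0.0418
grasp_force: 61.2
```

Request:
send_rows(motion="-0.1 0 0 0 0; -0.25 0 0 0 0; -0.35 0 0 0 0; -0.35 0 0 0 0")

```text
clock: 11.95
eef_pos: [0.582, -0.0143, 0.0421]
tool_rot: [-0.063, 0.998, 0.0, -0.0]
ft_force: [-0.3, -0.0, 0.2]
grip_width: 0.0573
grasp_force: 0.0
```

Request:
send_rows(motion="-0.35 0 0 -0.5 0; -0.35 0 0 -2 0; -0.35 0 0 -5 0; -0.35 0 0 -9 0; -0.35 0 0 -13 0")

```text
clock: 12.45
eef_pos: [0.5815, -0.0143, 0.1734]
tool_rot: [-0.063, 0.998, 0.0, -0.001]
ft_force: [1.4, -0.7, 0.3]
grip_width: 0.0579
grasp_force: 0.0
```

```bash
python3 go.py .47 -.03 .17 187.3
python3 - <<'E'
from h import *
o=bot.get_obs();im=vision.camera('wrist'); save('w6.png',im)
E
```

```text
t 12.45 pos [ 0.5815 -0.0143  0.1734] head -172.8 F [ 1.4 -0.7  0.3] w 0.0579 q [-0.02  0.43  0.13  1.27 -0.   -0.15]
shift cm [11.26 -0.16  0.35] twist -0.002
```

View pics/w6.png

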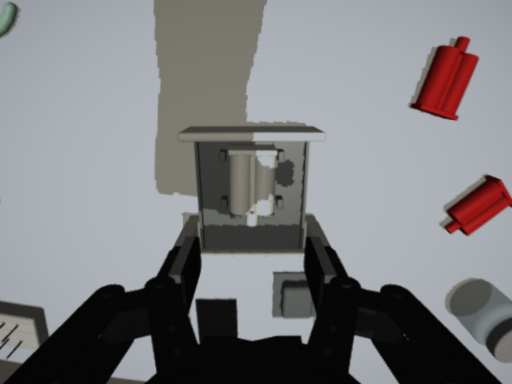

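The cartridge lies flat in the cradle between the posts at (222–282, 155–205), with the nozzle tip at (252,225) pointing into the machine. I shut the fingers and go in front of the plate.

Request:
send_rows(motion="1 4.5 0 0 0; 1 8.7 0.15 0 0; 1 8.7 0.15 1 0; 1 8.7 0.15 4 0; 1 8.7 0.15 8 0")

```text
clock: 13.0
eef_pos: [0.4983, -0.0239, 0.0938]
tool_rot: [-0.062, 0.998, -0.0, 0.004]
ft_force: [1.6, -0.6, -0.5]
grip_width: 0.0002
grasp_force: 0.0
```

Request:
send_rows(motion="1 0 0 3 0; 1 0 0 4.5 0; 1 0 0 5 0; 1 0 0 5.2 0; 1 0 0 5.2 0")

```text
clock: 13.5
eef_pos: [0.4965, -0.0237, 0.0408]
tool_rot: [-0.063, 0.998, -0.0, 0.001]
ft_force: [0.3, -0.1, -0.6]
grip_width: 0.0001
grasp_force: 0.0
```

```bash
python3 go.py .5185 -.021 .041 187.3
```

```text
t 13.5 pos [ 0.4965 -0.0237  0.0408] head -172.8 F [ 0.3 -0.1 -0.6] w 0.0001 q [-0.05  0.4  -0.3   0.86 -0.   -0.17]
shift cm [-2.22 -0.   -0.02] twist -0.002
```

Request:
send_rows(motion="1 -0.6 0 0 0; 1 -1.2 0 0 0; 1 -1.7 0 0 0; 1 -2.1 0 0 0; 1 -2.5 0 0 0")

```text
clock: 14.0
eef_pos: [0.5202, -0.0206, 0.0402]
tool_rot: [-0.063, 0.998, -0.0, -0.001]
ft_force: [-4.0, -0.3, 2.0]
grip_width: 0.0
grasp_force: 2.0
```

Request:
send_rows(motion="1 -0.4 0 0 0; 1 -0.8 0 0 0; 1 -1.2 0 0 0; 1 -1.6 0 0 0; 1 -2 0 0 0")

```text
clock: 14.5
eef_pos: [0.5399, -0.018, 0.0398]
tool_rot: [-0.063, 0.998, 0.0, -0.001]
ft_force: [-5.4, -0.6, 1.5]
grip_width: 0.0002
grasp_force: 2.5
```

Request:
send_rows(motion="1 -0.4 0 0 0; 1 -0.8 0 0 0; 1 -1.2 0 0 0; 1 -1.6 0 0 0; 1 -2 0 0 0")

```text
clock: 15.0
eef_pos: [0.56, -0.0154, 0.0398]
tool_rot: [-0.063, 0.998, 0.0, -0.0]
ft_force: [-5.9, 0.7, 1.5]
grip_width: 0.0001
grasp_force: 2.5
```

Request:
send_rows(motion="1 -0.3 0 0 0; 1 -0.6 0 0 0; 1 -0.9 0 0 0; 1 -1.2 0 0 0; 1 -1.5 0 0 0")

```text
clock: 15.5
eef_pos: [0.5749, -0.0136, 0.0399]
tool_rot: [-0.063, 0.998, 0.0, -0.0]
ft_force: [-4.7, 0.4, -1.5]
grip_width: 0.0002
grasp_force: 2.4
```

Request:
send_rows(motion="1 -0.3 0 0 0; 1 -0.5 0 0 0; 1 -0.7 0 0 0; 1 -0.9 0 0 0; 1 -1.1 0 0 0")

```text
clock: 16.0
eef_pos: [0.5856, -0.0122, 0.0399]
tool_rot: [-0.063, 0.998, 0.0, -0.0]
ft_force: [-6.6, 1.5, -1.7]
grip_width: -0.0005
grasp_force: 2.8
```

Run:
```python
from h import *
im=vision.camera('side'); o=bot.get_obs(); print(o['ft_force'].round(1),o['eef_pos'].round(4)); 
for t in('release','tray','cartridge'): print(t,[(np.round(b['rect'],1),round(b['conf'],2)) for b in boxes_of('side',t)])
```

```text
[-3.5  1.8 -2.6] [ 0.586  -0.0122  0.0399]
release []
tray [(array([230.7, 215.8,  18.8,  39. ]), 0.79), (array([197.5, 220.1,  88. ,  62.5]), 0.24)]
cartridge [(array([342.6, 326. ,  30.8,  37.2]), 0.89), (array([237.1, 307.6,  29. ,  26. ]), 0.88), (array([291.9, 277.6,  33.5,  23.7]), 0.64)]
```

Request:
send_rows(motion="1 -0.1 0 0 0; 1 -0.2 0 0 0; 1 -0.3 0 0 0")

```text
clock: 16.5
eef_pos: [0.588, -0.0121, 0.0401]
tool_rot: [-0.062, 0.998, -0.0, -0.001]
ft_force: [-6.7, 1.5, -1.1]
grip_width: 0.0001
grasp_force: 3.1
```

Request:
send_rows(motion="1 -0.1 0 0 0; 1 -0.2 0 0 0; 1 -0.3 0 0 0")

```text
clock: 16.8
eef_pos: [0.5907, -0.0117, 0.0401]
tool_rot: [-0.062, 0.998, -0.0, -0.001]
ft_force: [-6.6, 0.3, -0.1]
grip_width: -0.0
grasp_force: 3.4
```

Request:
send_rows(motion="1 -0.1 0 0 0; 1 -0.2 0 0 0")

```text
clock: 17.0
eef_pos: [0.5926, -0.0115, 0.0401]
tool_rot: [-0.062, 0.998, -0.0, -0.001]
ft_force: [-6.6, 0.1, -0.5]
grip_width: 0.0003
grasp_force: 3.6
```

Request:
send_rows(motion="1 -0.1 0 0 0; 1 -0.2 0 0 0")

```text
clock: 17.2
eef_pos: [0.5944, -0.0112, 0.0401]
tool_rot: [-0.062, 0.998, -0.0, -0.001]
ft_force: [-8.0, 0.5, 0.7]
grip_width: 0.0002
grasp_force: 3.9
```

Request:
send_rows(motion="1 -0.1 0 0 0; 1 -0.2 0 0 0")

```text
clock: 17.4
eef_pos: [0.5971, -0.0109, 0.0401]
tool_rot: [-0.063, 0.998, 0.0, -0.001]
ft_force: [-5.1, 1.5, -2.5]
grip_width: 0.0
grasp_force: 2.7
```

Request:
send_rows(motion="1 -0.1 0 0 0; 1 -0.2 0 0 0")

```text
clock: 17.6
eef_pos: [0.5993, -0.0106, 0.0401]
tool_rot: [-0.063, 0.998, 0.0, -0.0]
ft_force: [-5.5, 0.6, -1.5]
grip_width: -0.0
grasp_force: 2.6
```

Request:
send_rows(motion="1 -0.1 0 0 0; 1 -0.1 0 0 0")

```text
clock: 17.8
eef_pos: [0.6009, -0.0104, 0.0402]
tool_rot: [-0.063, 0.998, 0.0, 0.0]
ft_force: [-4.2, 0.7, -2.4]
grip_width: 0.0002
grasp_force: 1.9
```

Request:
send_rows(motion="1 -0.1 0 0 0; 1 -0.1 0 0 0")

```text
clock: 18.0
eef_pos: [0.6019, -0.0104, 0.0401]
tool_rot: [-0.063, 0.998, -0.0, 0.0]
ft_force: [-3.6, 1.3, -2.3]
grip_width: 0.0
grasp_force: 1.8
```

Request:
send_rows(motion="1 -0.05 0 0 0; 1 -0.1 0 0 0")

```text
clock: 18.2
eef_pos: [0.602, -0.0103, 0.0402]
tool_rot: [-0.063, 0.998, -0.0, -0.001]
ft_force: [-6.9, 0.6, -0.2]
grip_width: -0.0
grasp_force: 3.4
```

That is the hard stop, just past the click. I back off gently.

Request:
send_rows(motion="1 0.2 0 0 0; 1 0.6 0 0 0; 1 1 0 0 0; 1 1.4 0 0 0; 1 2 0 0 0")

```text
clock: 18.7
eef_pos: [0.5837, -0.0129, 0.0409]
tool_rot: [-0.063, 0.998, -0.0, 0.001]
ft_force: [0.2, 0.2, -0.1]
grip_width: 0.0001
grasp_force: 0.0
```

Request:
send_rows(motion="1 1 0 0 0; 1 3 0 0 0; 1 6 0 0 0; 1 9 0 0 0; 1 9 0 0 0")

```text
clock: 19.2
eef_pos: [0.4875, -0.0242, 0.0393]
tool_rot: [-0.062, 0.998, 0.0, -0.003]
ft_force: [0.3, 0.0, -1.6]
grip_width: 0.0003
grasp_force: 0.0
```

Request:
send_rows(motion="1 1 0 -4 0; 1 1 0 -8 0; 1 1 0 -12 0; 1 1 0 -12 0; 1 1 0 -12 0")

```text
clock: 19.7
eef_pos: [0.4849, -0.0253, 0.1615]
tool_rot: [-0.063, 0.998, -0.0, 0.002]
ft_force: [-0.4, -0.4, -0.5]
grip_width: 0.0001
grasp_force: 0.0
```

Run:
```python
from h import *
o=bot.get_obs(); print(o['clock'],o['ft_force'].round(1),o['eef_pos'].round(4))
im=vision.camera('side'); save('s9.png',im)
for t in('release','tray','cartridge'): print(t,[(np.round(b['rect'],1),round(b['conf'],2)) for b in boxes_of('side',t)])
a=cv2.imread('pics/side0.png').astype(int); b=im[:,:,::-1].astype(int); d=abs(a-b).max(2)
print('dispenser diff px vs start',[(int((d[190:250,x:x+10]>40).sum())) for x in range(150,270,10)])
im=vision.camera('wrist'); bs=boxes_of('wrist','tray')
for q in bs: 
  u,v,w,h=q['rect']; print('wrist tray',np.round(q['rect'],1),q['conf'],pix2plane('wrist',[[u,v-h/2]],.074,o).round(4))
```

```text
19.7 [-0.4 -0.4 -0.5] [ 0.4849 -0.0253  0.1615]
release []
tray [(array([229.6, 215.6,  15.2,  38.4]), 0.81)]
cartridge [(array([343.9, 323.6,  31.1,  35.8]), 0.79), (array([291.1, 278. ,  32.8,  20.3]), 0.75), (array([234.6, 308.5,  27.5,  23.7]), 0.67), (array([232.9, 217.5,  14.9,  43.6]), 0.45)]
dispenser diff px vs start [0, 0, 0, 0, 0, 0, 0, 43, 21, 0, 0, 93]
wrist tray [252.2 301.3  96.6  34.6] 0.52 [[ 0.5787 -0.0137  0.074 ]]
```

The tray matches its starting latched picture and has stayed shut for over a second with the robot clear. I hand the job in.

```bash
python3 -c "
from workcell import workorder
print(workorder.job_done())"
```

```text
the job is handed in; nothing more can be done
None
```

The dispenser is reloaded and the job handed in: the tray popped out, the white cartridge lies flat in the cradle with its nozzle pointing in, and the tray clicked home at about 8 N and stayed shut with the robot clear, about 20 s in all.

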